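Clip the copper specimen onto the analyser's loading stage

ROBOT

A 6-joint arm with a two-finger parallel gripper is mounted at the origin on the work surface. World frame = base frame: x ahead of the robot, y to its left, z up, the work surface at z = 0. Lengths are in m, angles in rad, forces in N, time in s.
With the tool pointing down it reaches from about 0.3 to 0.825 m from the base axis. Payload 5.4 kg.
Tool frame: the origin (TCP) lies midway between the tips of the shut fingers; the grasp point (between the pads) lies manip.tcp_to_grasp behind it (manip.tcp_to_grasp is the distance from the TCP to the grasp point, in m); x points along the fingers, y is the direction in which the jaws open and shut, and the axes are right-handed (so a half turn about x gives the same grasp; the last joint's range is limited). The gripper opens to 92 mm and grips with 3 to 60 N. Pads are 20 mm wide; open, the fingers measure 128 mm over their backs; the gripper's body (75 mm by 189 mm) begins 69 mm behind the grasp point.
Start: joints at [-1.319, 0.158, 1.597, -0, 1.386, -0.21], TCP at [0.256, -0.515, 0.215] pointing down, gripper open.
Joint ranges: [-2.91, 2.91], [-0.94, 2.29], [0.18, 2.7], [-1.29, 4.43], [0.17, 2.64], [-3, 3]. Speed limits (rad/s): [2.57, 2.57, 3.14, 3.14, 3.14, 3.14].

INTERFACE

Orientations are given as a rotation vector (axis times angle).
In Python, from plant import telemetry, viewer, manip gives the robot as it stands.
- The arm moves only by the tool apply_moves, never from a script. Its argument "motion" is a list of rows, each an object of numbers: "hand": the gripper's target within -1 to 1 (fully open at 1, half-way at 0, shut at -1); "dx", "dy", "dz": the shift along the tool's x, y, z in units of 0.12 m (1.0 is 0.12 m); "ax", "ay", "az": the turn, a rotation vector about the tool's x, y, z in units of pi/4 rad (1.0 is pi/4 rad). In form: [{"hand": .., "dx": .., "dy": .., "dz": .., "ax": .., "ay": .., "az": ..}, ...]. A call has 1 to 5 rows; each row is the pose to reach, as a shift and turn from the pose commanded when the call began, along the tool's axes at that moment; what a row does not reach only later rows make up. A row lasts 1/12 s, in which the tool goes at most 41.7 mm and 7.16 degrees, less where a joint would pass 70% of its speed; a pose out of reach is approached as far as the arm can. A call with a number of a shift or a turn outside -1 to 1 is refused whole. A call with a gripper value outside its range is refused whole. The fingers move at their own pace and stop on an object; "force" is the grip in N (left out, the last holds). Time passes only in rows, so rows that repeat a pose let the fingers close. It gives the time, the measured TCP pose, the force and the opening at its end, in the units of the state.
- telemetry.read_state(): the state, without advancing time (a new reading comes with each control period).
- viewer.grab_frame(name): name is "scene" or "top" or "wrist"; returns a dict with "color" (480x640x3 uint8, red, green, blue), "depth" (480x640 float32, m along the optical axis (not along the pixel's ray), 0 where there is no reading), "fx", "fy", "cx", "cy" (pixels), "world_to_cam" (4x4, takes a point from world to camera coordinates); the wrist camera has in their place "mount" (4x4, takes a point from camera to tool coordinates, whose origin is the TCP and whose axes are the tool frame's). Camera axes: x right, y down, z forward; pixel columns grow to the right and rows downward; lengths in m; the calibration is good to about 2 mm. The wrist camera is an equidistant fisheye: a pixel r from the principal point sees the ray r / f radians off the axis. A picture is of the moment at which its call begins: read the wrist's pose just before it.
- manip.hand_in(): hands the job in, once; it reports no verdict.
The state is a dict: "clock": time; "qpos": joint angles; "joint_velocities": joint speeds; "tau": joint torques, N m; "position": TCP position; "tcp_rot": TCP orientation; "ft_force": force on the tool from outside, world axes, zero at the start; "ft_torque": the same for the moment, N m; "width": finger opening in m.
Only numpy, scipy, OpenCV 4.12 (cv2) and the standard library are available. Lean on these libraries where they do the work, as an engineer would, in place of code of your own. Each camera call takes 0.05 s, during which the arm holds its last target.

TASK

Lift the green-handled spring clip on the grey stage until it stays up by itself, slide the white carrier with the copper sheet flat under it so that it fills the white outline with its upright grip at the open end, away from the hinge, and then lower the clip onto it.

Things in the scene. Friction and masses are not known exactly. Their poses are not given: they have to be found in the camera images.
- carrier_copper: White flat carrier, 110 x 40 x 6 mm (x, y, z), about 110 g, with a copper sheet, loose on the bench; two others, alike, bear grey and blue. Origin: centre of its underside; z up, x along its length. Upright grip block at x = -42 mm, 16 mm (x) by 20 mm (y), from z = 6 to z = 42 mm: pinch it from above across y.
- seat (a point): Centre of the white outline on the fixed grey stage (top 15 mm above bench): the carrier's origin goes here, its x along seat x, grip block at -x. z up, +x towards the hinge, y across. Hinge axis along y at x = 69, z = 14 mm from here; hinge block (34 mm wide) starts at x = 59 mm, 4 mm past the seated carrier's end.
- clip (a joint): Spring clip's angle, rad: 0 shut (foot 1 mm above bare stage), grows as its handle rises, 1.25 fully up (stop). Over-centre: below 0.5 it springs shut, above 0.7 it springs up to the stop and stays; about 1.2 N at the handle. Shut on a carrier it reads about 0.09. Steel leaf 18 mm wide, from the hinge towards seat -x; its foot presses 56 to 68 mm from the hinge.
- knob (a point): Centre of the clip's green handle, a round bar 16 mm in diameter, 26 mm long, along seat y: pinch its ends from above (fingers closing along seat y); it turns between the fingers. Shut, it lies 72 mm to seat -x of the hinge axis and 16 mm above it (30 mm above the stage), and circles that axis; fully up: 8 mm to -x, 73 mm above it.
There are look-alikes about, which are no part of the job. What is shaped like the carrier_copper but pink or yellow is not meant.

How it is judged:
On the way, in this order (a step that is already met when the one before it is completed fails the run):
1. the clip is lifted and stays up (value of joint clip above 0.9 rad), for 0.2 s.
2. the copper carrier lies in the outline while the clip is up (value of joint clip above 0.6 rad and horizontal distance between carrier_copper and seat below 0.016 m and z of carrier_copper in the frame of seat below 0.008 m and angle between the x axis of carrier_copper and the x axis of seat, either way round below 0.2 rad), for 0.2 s.
At the end, for the whole second after the job is handed in: The copper carrier lies flat on the stage, at rest, its centre within 15 mm of the seat's and its length within 11 degrees of the seat's x, and the clip is down on it (joint between 0.04 and 0.16 rad) (value of joint clip between 0.04 and 0.16 rad and horizontal distance between carrier_copper and seat below 0.015 m and z of carrier_copper in the frame of seat below 0.004 m and angle between the x axis of carrier_copper and the x axis of seat, either way round below 0.2 rad and angle between carrier_copper's own z axis and vertical below 0.08 rad and linear speed of carrier_copper below 0.02 m/s); the robot touches nothing.
It also fails if it takes over 64 s, if anything falls off the work surface, if the arm or the gripper's body presses on something with over 40 N, if the wrist force passes 120 N, or if a joint passes its speed limit or range.

## Working session

There is one attempt and no reset: what is moved stays moved. The work goes in short steps, Python scripts to look and compute and a tool call to move; the robot and the scene stay as the last step left them, time stands still between calls to the robot, and variables do not carry over. Pictures are saved under pics/ and viewed, and the job is handed in when it is done.

Besides the shell and the picture viewer there is one more tool, called after "Call:" as a command line: name --argument value ..., lists and objects as JSON in quotes. apply_moves: Moves the arm, as the interface text tells. Its arguments: {"type":"object","properties":{"motion":{"type":"array"},"force":{"type":"number"}},"required":["motion"]}

```bash
ls; mkdir -p pics; python3 - <<'E'
from plant import telemetry, viewer, manip
import cv2
print(telemetry.read_state(), manip.tcp_to_grasp)
import pickle
for n in ["scene","top","wrist"]:
    f=viewer.grab_frame(n); pickle.dump(f,open(f"pics/{n}0.pkl","wb"))
    cv2.imwrite(f"pics/{n}0.png",f["color"][:,:,::-1])
    print(n,{k:v for k,v in f.items() if k not in("color","depth")})
E
```

```text
pics
{'clock': 0.0, 'qpos': array([-1.31909226e+00,  1.59053246e-01,  1.59821383e+00, -2.04621215e-05,
        1.38619402e+00, -2.10048451e-01]), 'joint_velocities': array([ 0.00107802,  0.00063037, -0.00142793,  0.00120973,  0.00143487,
        0.00109924]), 'tau': array([-8.47251449e-04, -3.85578561e+01, -3.22103834e+01,  7.01706321e-02,
        3.80575459e-02, -1.53759875e-04]), 'position': array([ 0.25601614, -0.51416581,  0.21362578]), 'tcp_rot': array([ 1.96530083,  0.46388226, -1.96541999]), 'ft_force': array([ 0.26130576,  0.37256848, -0.13107978]), 'ft_torque': array([-0.02405217,  0.05935157, -0.03525011]), 'width': 0.09175569772292354} 0.0187
scene {'fx': 573.0115227617522, 'fy': 573.0115227617522, 'cx': 322.4639283202209, 'cy': 246.42272594817027, 'world_to_cam': array([[ 0.23160898,  0.97272761,  0.01258053, -0.05786983],
       [ 0.81571068, -0.18714381, -0.54735115, -0.45454083],
       [-0.53006921,  0.13703352, -0.83680849,  1.25979648],
       [ 0.        ,  0.        ,  0.        ,  1.        ]])}
top {'fx': 436.40029537930883, 'fy': 436.40029537930883, 'cx': 328.1344049191353, 'cy': 240.00344504627046, 'world_to_cam': array([[-0.02143894, -0.99904514,  0.03806801, -0.0949059 ],
       [-0.98673803,  0.01501622, -0.16162481,  0.5932817 ],
       [ 0.16089884, -0.04102822, -0.98611777,  0.79769107],
       [ 0.        ,  0.        ,  0.        ,  1.        ]])}
wrist {'fx': 371.64829954431775, 'fy': 371.64829954431775, 'cx': 318.6591392184587, 'cy': 237.63429954786434, 'mount': array([[-2.37361549e-04, -2.62912829e-01,  9.64819562e-01,
        -1.70095159e-01],
       [ 9.99999957e-01, -2.30389791e-04,  1.83235408e-04,
         3.25843980e-05],
       [ 1.74109638e-04,  9.64819564e-01,  2.62912873e-01,
        -7.43626724e-02],
       [ 0.00000000e+00,  0.00000000e+00,  0.00000000e+00,
         1.00000000e+00]])}
```

View pics/scene0.png

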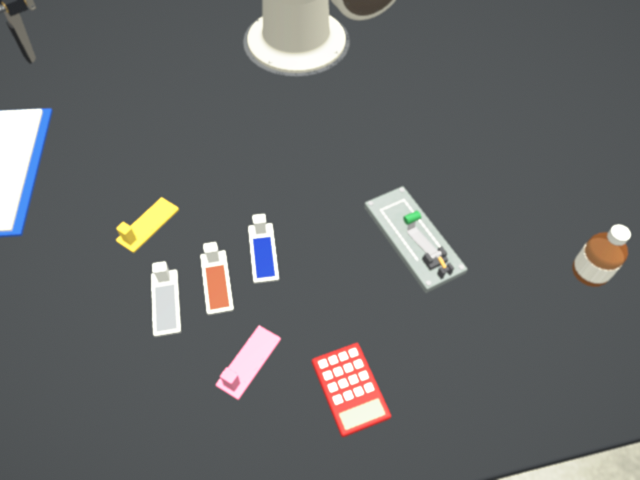

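View pics/top0.png

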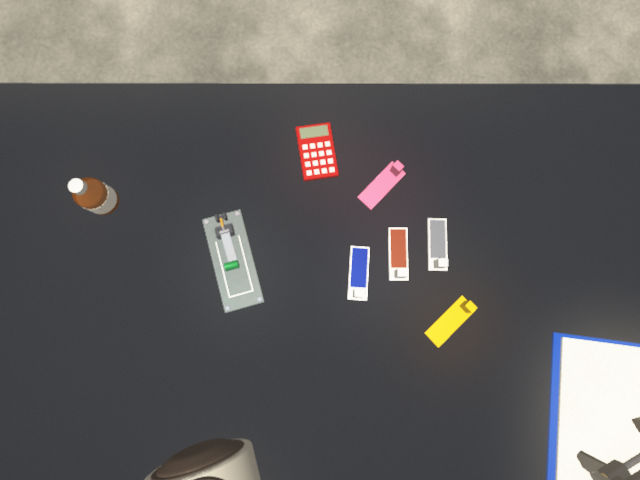

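View pics/wrist0.png

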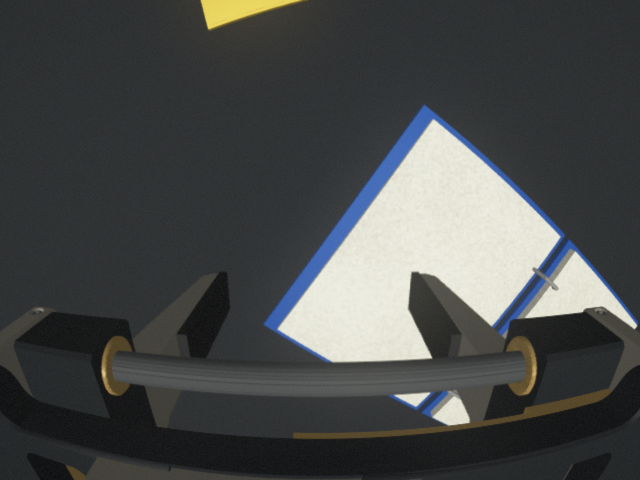

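The scene view (and the top view) shows the copper carrier in the middle of three: scene (217,285) with grip at (211,250), top (398,255). The grey stage is at scene (415,238) and top (232,260), with the green handle at scene (413,217). Next I'll zoom in and measure.

```bash
cat > h.py <<'E'
import numpy as np, cv2, pickle
from scipy.spatial.transform import Rotation as R
def cast(f,uv,z):
    W=f["world_to_cam"]; Rm=W[:3,:3]; t=W[:3,3]; c=-Rm.T@t
    d=Rm.T@np.array([(uv[0]-f["cx"])/f["fx"],(uv[1]-f["cy"])/f["fy"],1.])
    return c+d*(z-c[2])/d[2]
def proj(f,p):
    q=f["world_to_cam"][:3,:3]@np.asarray(p,float)+f["world_to_cam"][:3,3]
    return np.array([f["fx"]*q[0]/q[2]+f["cx"],f["fy"]*q[1]/q[2]+f["cy"]])
def deproj(f,uv):
    u,v=int(round(uv[0])),int(round(uv[1])); d=f["depth"][v,u]
    q=np.array([(uv[0]-f["cx"])/f["fx"]*d,(uv[1]-f["cy"])/f["fy"]*d,d])
    W=f["world_to_cam"]; return W[:3,:3].T@(q-W[:3,3])
def blobs(f,lo,hi,amin=30):
    h=cv2.cvtColor(f["color"],cv2.COLOR_RGB2HSV); m=cv2.inRange(h,np.array(lo),np.array(hi))
    c,_=cv2.findContours(m,cv2.RETR_EXTERNAL,cv2.CHAIN_APPROX_NONE)
    return sorted([x for x in c if cv2.contourArea(x)>amin],key=cv2.contourArea,reverse=True)
E
python3 - <<'E'
from h import *
for n,c1,c2 in [("top",(190,195,280,320),(340,220,460,310)),("scene",(360,180,480,295),(140,200,290,340))]:
    f=pickle.load(open(f"pics/{n}0.pkl","rb"))
    im=f["color"][:,:,::-1]
    ps=[]
    for c in (c1,c2):
        k=im[c[1]:c[3],c[0]:c[2]]; s=400/k.shape[0]; ps.append(cv2.resize(k,(min(400,int(k.shape[1]*s)),400),interpolation=cv2.INTER_CUBIC) )
    cv2.imwrite(f"pics/z_{n}.png",np.hstack(ps))
    for name,lo,hi,z in [("green",(50,120,60),(80,255,255),.045),("red/copper",(0,120,80),(14,255,230),.006),("blue",(110,150,80),(130,255,255),.006),("white",(0,0,185),(179,40,255),.006),("stage",(0,0,110),(179,60,182),.015)]:
        for b in blobs(f,lo,hi,25)[:8]:
            r=cv2.minAreaRect(b); cc=r[0]
            if 100<cc[0]<500 and 150<cc[1]<340:
                bx=cv2.boxPoints(r)
                e=[cast(f,p,z)[:2] for p in bx]
                print(n,name,np.round(cc,1),np.round(cast(f,cc,z),4),"deproj",np.round(deproj(f,cc),4),"sides",np.round([np.linalg.norm(e[1]-e[0]),np.linalg.norm(e[2]-e[1])],4), "dirs",np.round([np.arctan2(*(e[1]-e[0])[::-1]),np.arctan2(*(e[2]-e[1])[::-1])],3))
E
```

```text
top green [231.  265.1] [0.5463 0.0816 0.045 ] deproj [0.5455 0.0804 0.0518] sides [0.0248 0.0127] dirs [-1.338 -2.889]
top red/copper [316.6 151. ] [ 0.7896 -0.0874  0.006 ] deproj [ 0.7869 -0.0872  0.013 ] sides [0.0777 0.1238] dirs [-1.41  -3.016]
top red/copper [398. 248.] [ 0.5798 -0.2507  0.006 ] deproj [ 0.58   -0.251   0.0047] sides [0.0291 0.0747] dirs [-1.585  3.091]
top blue [358.6 267.3] [ 0.5416 -0.1682  0.006 ] deproj [ 0.5418 -0.1684  0.004 ] sides [0.076  0.0285] dirs [-0.086 -1.643]
top white [235.1 271.7] [0.537  0.0805 0.006 ] deproj [0.5364 0.0793 0.013 ] sides [0.0771 0.1456] dirs [-1.333 -2.894]
top white [358.2 272.7] [ 0.5306 -0.1672  0.006 ] deproj [ 0.5306 -0.1672  0.0057] sides [0.1108 0.0416] dirs [-0.081 -1.64 ]
top white [398.  253.5] [ 0.5685 -0.2501  0.006 ] deproj [ 0.5686 -0.2503  0.0053] sides [0.0417 0.1096] dirs [-1.585  3.09 ]
top stage [232.2 260.7] [0.5583 0.0849 0.015 ] deproj [0.558  0.0845 0.0173] sides [0.0828 0.1969] dirs [-1.32  -2.886]
top stage [437.5 239. ] [ 0.5958 -0.3311  0.015 ] deproj [ 0.5976 -0.3343  0.0042] sides [0.027  0.0748
[... 311 characters left out ...]
 deproj [ 0.5428 -0.1699  0.0049] sides [0.0276 0.0739] dirs [ 1.466 -0.101]
scene white [415.6 235.5] [0.559  0.0886 0.006 ] deproj [0.5681 0.0832 0.0208] sides [0.0898 0.2139] dirs [2.06  0.217]
scene white [165.2 297.8] [ 0.5837 -0.3335  0.006 ] deproj [ 0.5839 -0.3334  0.0063] sides [0.0456 0.1328] dirs [ 1.384 -0.069]
scene white [215.9 276.9] [ 0.5638 -0.2511  0.006 ] deproj [ 0.5643 -0.251   0.0067] sides [0.0452 0.1338] dirs [ 1.485 -0.048]
scene white [262.2 247.2] [ 0.5243 -0.1685  0.006 ] deproj [ 0.5244 -0.1685  0.0062] sides [0.0452 0.1355] dirs [ 1.485 -0.097]
scene stage [415.3 236.5] [0.5662 0.0841 0.015 ] deproj [0.5673 0.0834 0.0169] sides [0.098  0.2188] dirs [2.061 0.215]
```

View pics/z_top.png

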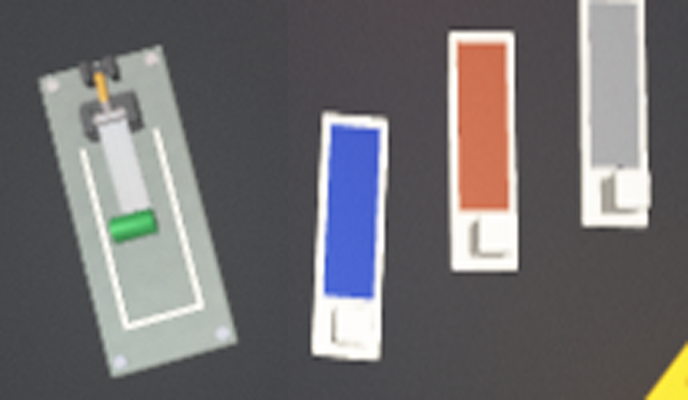

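View pics/z_scene.png

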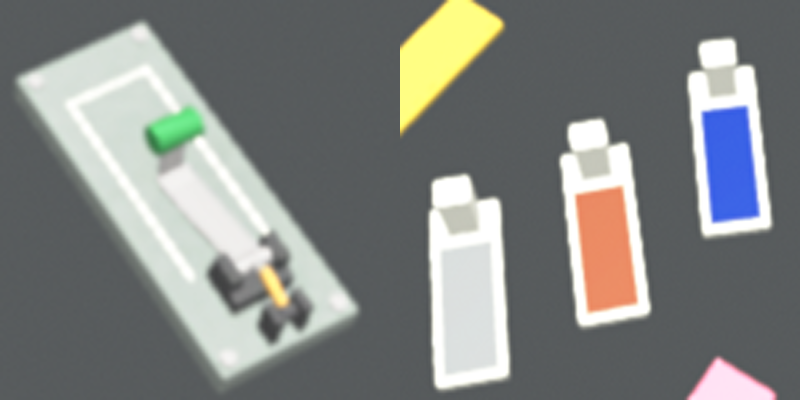

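```bash
python3 - <<'E'
from h import *
f=pickle.load(open("pics/top0.pkl","rb"))
P=[(229.4,297.2),(253.4,289.7),(238.4,235.6),(215.6,241.9)]
a=[cast(f,p,.015)[:2] for p in P]
f2=pickle.load(open("pics/scene0.pkl","rb"))
Q=[(70,103),(150,68),(270,235),(193,280)]
# scene zoom scale
s=400/115; print("scale",s)
b=[cast(f2,(360+x/ (400/120),180+y/s),.015)[:2] for x,y in Q]
for n,e in (("top",a),("scene",b)):
    e=np.array(e); print(n,np.round(e,4).tolist())
    m=(e[0]+e[1])/2; h=(e[2]+e[3])/2; d=(h-m); print("near mid",m,"far mid",h,"len",np.linalg.norm(d),"w",np.linalg.norm(e[1]-e[0]),"yaw",np.arctan2(d[1],d[0]))
    u=d/np.linalg.norm(d); print("seat if near mid at -55..-57:",m+.056*u)
# edges of stage by fit
for n,g in (("top",f),("scene",f2)):
    for b in blobs(g,(0,0,110),(179,70,255),3000):
        r=cv2.minAreaRect(b)
        if not 200<r[0][0]<440: continue
        pts=np.array([cast(g,p[0],.015)[:2] for p in b])*1000
        rr=cv2.minAreaRect(pts.astype(np.float32)); print(n,rr)
E
```

```text
scale 3.4782608695652173
top [[0.4863, 0.0893], [0.5, 0.0425], [0.6089, 0.0732], [0.5968, 0.1184]]
near mid [0.49313611 0.06593209] far mid [0.60281994 0.0957846 ] len 0.11367372620949784 w 0.04876631983195968 yaw 0.265732147216961
seat if near mid at -55..-57: [0.54717054 0.08063857]
scene [[0.4996, 0.0442], [0.4879, 0.0914], [0.5968, 0.1186], [0.6122, 0.0732]]
near mid [0.49372416 0.06777114] far mid [0.60450818 0.09593089] len 0.11430691709206497 w 0.04866153777091567 yaw 0.24891457845334558
seat if near mid at -55..-57: [0.54799826 0.08156686]
top ((1035.780517578125, -122.56427001953125), (204.7408447265625, 1422.28857421875), 0.4814281165599823)
top ((560.2025756835938, 84.841064453125), (195.4465789794922, 80.6216812133789), 14.673016548156738)
scene ((6.7986297607421875, -1.251068115234375), (228.82481384277344, 258.5896301269531), 77.69429016113281)
scene ((562.7687377929688, 81.9981460571289), (200.71206665039062, 86.50000762939453), 14.79836654663086)
```

Both views put the seat at about (0.548, 0.081) with yaw 0.255. The handle measured at (0.546, 0.081) is where it should be, 3 mm to seat -x. The U-outline is 49 mm wide and about 113 mm long, which also fits. Next is a helper that turns a target pose into move units.

```bash
cat > go.py <<'E'
from h import *
from plant import telemetry
SEAT=np.array([.5478,.0812,.015]); YAW=.255
def seatpt(x,y,z,yaw=None,o=None):
    yaw=YAW if yaw is None else yaw; o=SEAT if o is None else o
    c,s=np.cos(yaw),np.sin(yaw); return np.array([o[0]+c*x-s*y,o[1]+s*x+c*y,o[2]+z])
def down(yaw):
    # tool x down, tool z along +/- yaw dir ; camera is at tool -z
    out=[]
    for s in (1,-1):
        z=s*np.array([np.cos(yaw),np.sin(yaw),0]); x=np.array([0,0,-1.]); y=np.cross(z,x)
        out.append(R.from_matrix(np.stack([x,y,z],1)))
    return out
def need(p,rot,grasp=True):
    s=telemetry.read_state(); R0=R.from_rotvec(s["tcp_rot"]); 
    p=np.array(p,float)
    if grasp: p=p+rot.as_matrix()[:,0]*.0187
    d=R0.inv().apply(p-s["position"])/.12; a=(R0.inv()*rot).as_rotvec()/(np.pi/4)
    return np.round(d,3),np.round(a,3)
def st():
    s=telemetry.read_state(); print("t",round(s["clock"],2),"pos",np.round(s["position"],4),"q",np.round(s["qpos"],2),"F",np.round(s["ft_force"],1),"w",round(s["width"],4)); print(np.round(R.from_rotvec(s["tcp_rot"]).as_matrix(),3).tolist()); return s
E
python3 - <<'E'
from go import *
st()
for r in down(YAW): print(need(seatpt(-3,0,0)*0+seatpt(-.003,0,.12),r))
E
```

```text
t 0.15 pos [ 0.2561 -0.5143  0.2139] q [-1.32  0.16  1.6  -0.    1.39 -0.21] F [-0.5 -1.  -0.5] w 0.0919
[[-0.0, 0.446, -0.895], [0.001, -0.895, -0.446], [-1.0, -0.001, -0.0]]
(array([ 0.819, -3.364, -4.363]), array([-3.737e+00, -3.000e-03, -0.000e+00]))
(array([ 0.819, -3.364, -4.363]), array([ 0.263, -0.   ,  0.002]))
```

Call:
apply_moves --motion '[{"hand":0,"dy":-0.75,"dz":-0.97,"ax":0.263},{"hand":0,"dy":-0.75,"dz":-0.97,"ax":0.263},{"hand":0,"dy":-0.75,"dz":-0.97,"ax":0.263},{"hand":0,"dy":-0.75,"dz":-0.97,"ax":0.263}]' --force 30

```text
invalid input
```

```bash
python3 - <<'E'
from go import *
st()
print(need(seatpt(-.003,0,.12),down(YAW)[1]))
E
```

```text
t 0.15 pos [ 0.2561 -0.5143  0.2139] q [-1.32  0.16  1.6  -0.    1.39 -0.21] F [-0.5 -1.  -0.5] w 0.0919
[[-0.0, 0.446, -0.895], [0.001, -0.895, -0.446], [-1.0, -0.001, -0.0]]
(array([ 0.819, -3.364, -4.363]), array([ 0.263, -0.   ,  0.002]))
```

Every field is probably required.

Call:
apply_moves --motion '[{"hand":0,"dx":0,"dy":-0.75,"dz":-0.97,"ax":0.263,"ay":0,"az":0},{"hand":0,"dx":0,"dy":-0.75,"dz":-0.97,"ax":0.263,"ay":0,"az":0},{"hand":0,"dx":0,"dy":-0.75,"dz":-0.97,"ax":0.263,"ay":0,"az":0},{"hand":0,"dx":0,"dy":-0.75,"dz":-0.97,"ax":0.263,"ay":0,"az":0}]' --force 30

```text
clock: 0.48
position: [0.3214, -0.3787, 0.214]
tcp_rot: [2.086, 0.271, -2.085]
ft_force: [-0.0, 0.4, 0.2]
width: 0.0672
```

```bash
python3 - <<'E'
from go import *
st()
print(need(seatpt(-.003,0,.12),down(YAW)[1]))
E
```

```text
t 0.48 pos [ 0.3214 -0.3787  0.214 ] q [-1.11 -0.05  1.81  0.    1.38  0.2 ] F [-0.   0.4  0.2] w 0.0672
[[0.0, 0.254, -0.967], [0.002, -0.967, -0.254], [-1.0, -0.002, -0.001]]
(array([ 0.823, -3.227, -2.772]), array([ 0.002, -0.001,  0.003]))
```

Call:
apply_moves --motion '[{"hand":0,"dx":0,"dy":-1,"dz":-0.85,"ax":0,"ay":0,"az":0},{"hand":0,"dx":0,"dy":-1,"dz":-0.85,"ax":0,"ay":0,"az":0},{"hand":0,"dx":0,"dy":-1,"dz":-0.85,"ax":0,"ay":0,"az":0},{"hand":0,"dx":0,"dy":-1,"dz":-0.85,"ax":0,"ay":0,"az":0},{"hand":0,"dx":0,"dy":-1,"dz":-0.85,"ax":0,"ay":0,"az":0}]'

```text
clock: 0.9
position: [0.3902, -0.2356, 0.2143]
tcp_rot: [2.084, 0.276, -2.082]
ft_force: [0.8, -1.1, 0.0]
width: 0.046
```

Call:
apply_moves --motion '[{"hand":0,"dx":0,"dy":-1,"dz":-0.85,"ax":0,"ay":0,"az":0},{"hand":0,"dx":0,"dy":-1,"dz":-0.85,"ax":0,"ay":0,"az":0},{"hand":0,"dx":0,"dy":-1,"dz":-0.85,"ax":0,"ay":0,"az":0},{"hand":0,"dx":0,"dy":-1,"dz":-0.85,"ax":0,"ay":0,"az":0},{"hand":0,"dx":0,"dy":-1,"dz":-0.85,"ax":0,"ay":0,"az":0}]'

```text
clock: 1.32
position: [0.4583, -0.0945, 0.2144]
tcp_rot: [2.084, 0.275, -2.082]
ft_force: [-0.3, 0.1, -0.7]
width: 0.0455
```

Call:
apply_moves --motion '[{"hand":0,"dx":0,"dy":-1,"dz":-0.85,"ax":0,"ay":0,"az":0},{"hand":0,"dx":0,"dy":-1,"dz":-0.85,"ax":0,"ay":0,"az":0},{"hand":0,"dx":0,"dy":-1,"dz":-0.85,"ax":0,"ay":0,"az":0},{"hand":0,"dx":0,"dy":-1,"dz":-0.85,"ax":0,"ay":0,"az":0},{"hand":0,"dx":0,"dy":-1,"dz":-0.85,"ax":0,"ay":0,"az":0}]'

```text
clock: 1.73
position: [0.5268, 0.0467, 0.2143]
tcp_rot: [2.084, 0.274, -2.083]
ft_force: [-0.3, -0.4, 0.5]
width: 0.0459
```

```bash
python3 - <<'E'
from go import *
st()
print(need(seatpt(-.003,0,.12),down(YAW)[1]))
E
```

```text
t 1.73 pos [0.5268 0.0467 0.2143] q [-0.14  0.04  1.73  0.    1.38  1.17] F [-0.3 -0.4  0.5] w 0.0459
[[0.0, 0.257, -0.966], [0.002, -0.966, -0.257], [-1.0, -0.002, -0.001]]
(array([ 0.817, -0.231, -0.217]), array([ 0.006, -0.001,  0.002]))
```

Move over the handle, then check with the wrist camera.

Call:
apply_moves --motion '[{"hand":0,"dx":0.4,"dy":-0.231,"dz":-0.217,"ax":0.006,"ay":0,"az":0},{"hand":0,"dx":0.4,"dy":-0.231,"dz":-0.217,"ax":0.006,"ay":0,"az":0},{"hand":0,"dx":0.4,"dy":-0.231,"dz":-0.217,"ax":0.006,"ay":0,"az":0},{"hand":0,"dx":0.4,"dy":-0.231,"dz":-0.217,"ax":0.006,"ay":0,"az":0}]'

```text
clock: 2.07
position: [0.5429, 0.0756, 0.1657]
tcp_rot: [2.085, 0.263, -2.091]
ft_force: [0.2, 0.4, 1.1]
width: 0.0458
```

```bash
cat >> go.py <<'E'
def wray(f,s,uv):
    dx,dy=uv[0]-f["cx"],uv[1]-f["cy"]; r=np.hypot(dx,dy); th=r/f["fx"]
    d=np.array([np.sin(th)*dx/max(r,1e-9),np.sin(th)*dy/max(r,1e-9),np.cos(th)])
    M=f["mount"]; Rt=R.from_rotvec(s["tcp_rot"])
    return s["position"]+Rt.apply(M[:3,3]), Rt.apply(M[:3,:3]@d)
def wcast(f,s,uv,z):
    c,d=wray(f,s,uv); return c+d*(z-c[2])/d[2]
E
python3 - <<'E'
from go import *
from plant import viewer
s=st(); f=viewer.grab_frame("wrist"); cv2.imwrite("pics/w1.png",f["color"][:,:,::-1])
for b in blobs(f,(50,120,40),(80,255,255),50):
    r=cv2.minAreaRect(b); m=cv2.moments(b); uv=(m["m10"]/m["m00"],m["m01"]/m["m00"])
    print(r,uv,wcast(f,s,uv,.045),wcast(f,s,uv,.052), [np.round(wcast(f,s,p,.045),4) for p in cv2.boxPoints(r)])
print(need(seatpt(-.003,0,.03),down(YAW)[1]))
E
```

```text
t 2.07 pos [0.5429 0.0756 0.1657] q [-0.08  0.13  1.72 -0.    1.29  1.24] F [0.2 0.4 1.1] w 0.0458
[[-0.003, 0.248, -0.969], [-0.001, -0.969, -0.248], [-1.0, -0.0, 0.003]]
((315.0, 225.5), (15.0, 30.0), 90.0) (314.1493533583646, 225.76095118898624) [0.54650762 0.08031957 0.045     ] [0.54816747 0.08065335 0.052     ] [array([0.5499, 0.0929, 0.045 ]), array([0.5559, 0.0696, 0.045 ]), array([0.5439, 0.0664, 0.045 ]), array([0.5378, 0.0899, 0.045 ])]
(array([ 1.173, -0.04 , -0.02 ]), array([-0.006,  0.   , -0.001]))
```

View pics/w1.png

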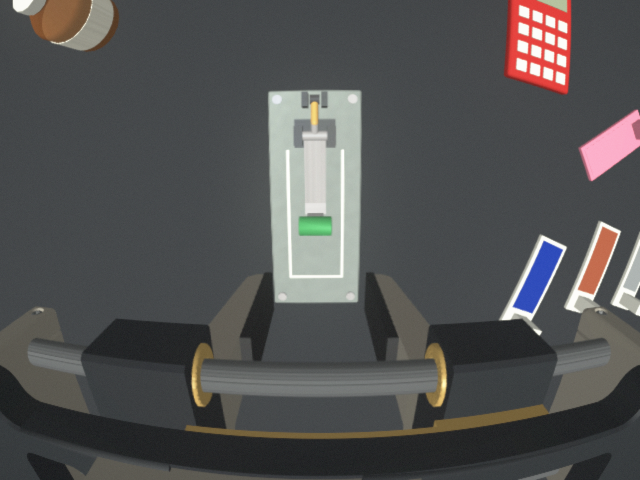

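```bash
python3 - <<'E'
from go import *
from plant import viewer
s=st(); f=viewer.grab_frame("wrist")
for n,L in (("outline",[(291,276),(343,276),(342.5,150),(288,150)]),("stage",[(275,302),(357,301),(361,91),(268,92)])):
    e=np.array([wcast(f,s,p,.015)[:2] for p in L]); m=(e[0]+e[1])/2; h=(e[2]+e[3])/2; d=h-m
    print(n,np.round(e,4).tolist(),"mid near",m,"far",h,np.hypot(*d),np.hypot(*(e[1]-e[0])),"yaw",np.arctan2(d[1],d[0]),"seat",m+.0565*d/np.hypot(*d),"centre",(m+h)/2)
E
```

```text
t 2.12 pos [0.5437 0.0753 0.1671] q [-0.08  0.13  1.72 -0.    1.29  1.24] F [-0.4 -0.  -0.4] w 0.0454
[[-0.0, 0.247, -0.969], [-0.001, -0.969, -0.247], [-1.0, 0.001, 0.0]]
outline [[0.4886, 0.0876], [0.5005, 0.0408], [0.6115, 0.0713], [0.6, 0.1168]] mid near [0.49452683 0.06421294] far [0.60575255 0.09403124] 0.11515334231167326 0.048332882604951534 yaw 0.2619290926047997 seat [0.54909975 0.07884329] centre [0.55013969 0.07912209]
stage [[0.4585, 0.0966], [0.479, 0.0208], [0.6656, 0.0689], [0.6453, 0.1459]] mid near [0.46872099 0.05870076] far [0.65545017 0.10738038] 0.19297018161477258 0.07845912314537992 yaw 0.2550202163168747 seat [0.52339368 0.07295373] centre [0.56208558 0.08304057]
```

```bash
sed -i 's/^SEAT=.*/SEAT=np.array([.5485,.0804,.015]); YAW=.256/' go.py; python3 - <<'E'
from go import *
print(need(seatpt(-.003,0,.03),down(YAW)[1]))
E
```

```text
(array([ 1.18 , -0.035, -0.019]), array([-0.008, -0.002, -0.001]))
```

Call:
apply_moves --motion '[{"hand":0,"dx":0.3,"dy":-0.035,"dz":-0.019,"ax":0.01,"ay":0,"az":0},{"hand":0,"dx":0.6,"dy":-0.035,"dz":-0.019,"ax":0.01,"ay":0,"az":0},{"hand":0,"dx":0.8,"dy":-0.035,"dz":-0.019,"ax":0.01,"ay":0,"az":0},{"hand":0,"dx":1.0,"dy":-0.035,"dz":-0.019,"ax":0.01,"ay":0,"az":0},{"hand":0,"dx":1.0,"dy":-0.035,"dz":-0.019,"ax":0.01,"ay":0,"az":0}]'

```text
clock: 2.58
position: [0.5417, 0.0802, 0.0433]
tcp_rot: [2.087, 0.255, -2.101]
ft_force: [-0.9, -1.3, -1.5]
width: 0.0459
```

```bash
python3 - <<'E'
from go import *
from plant import viewer
s=st(); f=viewer.grab_frame("wrist"); cv2.imwrite("pics/w2.png",f["color"][:,:,::-1])
print(need(seatpt(-.003,0,.03),down(YAW)[1]))
E
```

```text
t 2.58 pos [0.5417 0.0802 0.0433] q [-0.07  0.29  1.8  -0.    1.05  1.26] F [-0.9 -1.3 -1.5] w 0.0459
[[-0.007, 0.239, -0.971], [0.0, -0.971, -0.239], [-1.0, -0.002, 0.007]]
(array([ 0.162,  0.009, -0.016]), array([-0.019,  0.004,  0.001]))
```

View pics/w2.png

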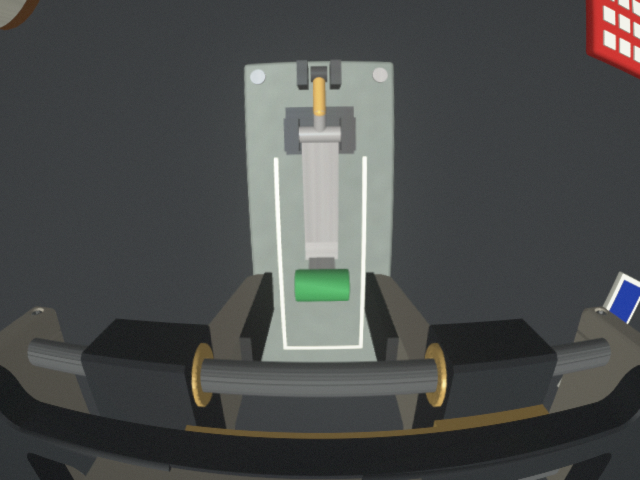

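Call:
apply_moves --motion '[{"hand":0,"dx":0.162,"dy":0.009,"dz":-0.018,"ax":-0.02,"ay":0,"az":0},{"hand":0,"dx":0.162,"dy":0.009,"dz":-0.018,"ax":-0.02,"ay":0,"az":0},{"hand":-1,"dx":0.162,"dy":0.009,"dz":-0.018,"ax":-0.02,"ay":0,"az":0},{"hand":-1,"dx":0.162,"dy":0.009,"dz":-0.018,"ax":-0.02,"ay":0,"az":0},{"hand":-1,"dx":0.162,"dy":0.009,"dz":-0.018,"ax":-0.02,"ay":0,"az":0}]' --force 15

```text
clock: 3.05
position: [0.5485, 0.0806, 0.0292]
tcp_rot: [2.087, 0.27, -2.08]
ft_force: [0.3, -0.4, -0.0]
width: 0.0278
```

Call:
apply_moves --motion '[{"hand":-1,"dx":0,"dy":0,"dz":0,"ax":0,"ay":0,"az":0},{"hand":-1,"dx":0,"dy":0,"dz":0,"ax":0,"ay":0,"az":0}]' --force 15

```text
clock: 3.22
position: [0.5485, 0.0804, 0.0289]
tcp_rot: [2.086, 0.27, -2.08]
ft_force: [-1.1, -1.4, 6.8]
width: 0.0256
```

```bash
python3 - <<'E'
from go import *
st()
a0=np.arctan2(16,72); r=np.hypot(16,72)
for th in (0,.2,.4,.6,.8,1.0,1.2): 
    p=seatpt(.069-r*np.cos(a0+th)/1e3,0,.014+r*np.sin(a0+th)/1e3); print(th,need(p,down(YAW)[1]))
E
```

```text
t 3.22 pos [0.5485 0.0804 0.0289] q [-0.07  0.33  1.8  -0.    1.02  1.24] F [-1.1 -1.4  6.8] w 0.0256
[[0.003, 0.256, -0.967], [-0.001, -0.967, -0.256], [-1.0, 0.001, -0.002]]
0 (array([ 0.021, -0.   ,  0.025]), array([ 0.003, -0.003, -0.002]))
0.2 (array([-0.095, -0.   , -0.014]), array([ 0.003, -0.003, -0.002]))
0.4 (array([-0.202,  0.   , -0.075]), array([ 0.003, -0.003, -0.002]))
0.6 (array([-0.294,  0.001, -0.156]), array([ 0.003, -0.003, -0.002]))
0.8 (array([-0.368,  0.001, -0.254]), array([ 0.003, -0.003, -0.002]))
1.0 (array([-0.421,  0.001, -0.364]), array([ 0.003, -0.003, -0.002]))
1.2 (array([-0.452,  0.002, -0.483]), array([ 0.003, -0.003, -0.002]))
```

Call:
apply_moves --motion '[{"hand":-1,"dx":-0.06,"dy":0,"dz":-0.018,"ax":0,"ay":0,"az":0},{"hand":-1,"dx":-0.116,"dy":0,"dz":-0.039,"ax":0,"ay":0,"az":0},{"hand":-1,"dx":-0.17,"dy":0,"dz":-0.068,"ax":0,"ay":0,"az":0},{"hand":-1,"dx":-0.223,"dy":0,"dz":-0.1,"ax":0,"ay":0,"az":0},{"hand":-1,"dx":-0.223,"dy":0,"dz":-0.1,"ax":0,"ay":0,"az":0}]' --force 15

```text
clock: 3.63
position: [0.5594, 0.0834, 0.0555]
tcp_rot: [2.083, 0.27, -2.083]
ft_force: [-1.4, -5.6, 0.7]
width: 0.026
```

```bash
python3 - <<'E'
from go import *
from plant import viewer
s=st(); f=viewer.grab_frame("wrist"); cv2.imwrite("pics/w3.png",f["color"][:,:,::-1])
E
```

```text
t 3.63 pos [0.5594 0.0834 0.0555] q [-0.07  0.31  1.75 -0.    1.08  1.25] F [-1.4 -5.6  0.7] w 0.026
[[0.0, 0.256, -0.967], [-0.001, -0.967, -0.256], [-1.0, 0.001, 0.0]]
```

View pics/w3.png

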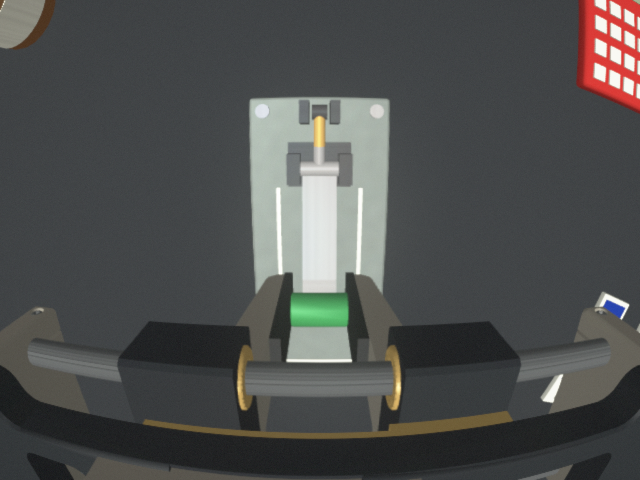

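The handle is held between the fingers at (320,310) and the leaf is rising. I'll continue the arc.

Call:
apply_moves --motion '[{"hand":-1,"dx":-0.092,"dy":0,"dz":-0.081,"ax":0,"ay":0,"az":0},{"hand":-1,"dx":-0.166,"dy":0,"dz":-0.179,"ax":0,"ay":0,"az":0},{"hand":-1,"dx":-0.219,"dy":0,"dz":-0.289,"ax":0,"ay":0,"az":0},{"hand":-1,"dx":-0.248,"dy":0,"dz":-0.39,"ax":0,"ay":0,"az":0},{"hand":-1,"dx":-0.248,"dy":0,"dz":-0.39,"ax":0,"ay":0,"az":0}]' --force 15

```text
clock: 4.1
position: [0.6065, 0.0957, 0.0854]
tcp_rot: [2.087, 0.27, -2.08]
ft_force: [-0.2, -4.4, 6.4]
width: 0.0256
```

Call:
apply_moves --motion '[{"hand":-1,"dx":0,"dy":0,"dz":0,"ax":0,"ay":0,"az":0},{"hand":-0.3,"dx":0,"dy":0,"dz":0,"ax":0,"ay":0,"az":0},{"hand":-0.1,"dx":0,"dy":0,"dz":0,"ax":0,"ay":0,"az":0},{"hand":-0.1,"dx":0,"dy":0,"dz":0,"ax":0,"ay":0,"az":0}]'

```text
clock: 4.43
position: [0.6028, 0.0964, 0.0829]
tcp_rot: [2.082, 0.272, -2.086]
ft_force: [0.2, 0.0, 0.5]
width: 0.0408
```

```bash
python3 - <<'E'
from go import *
from plant import viewer
s=st(); f=viewer.grab_frame("wrist"); cv2.imwrite("pics/w4.png",f["color"][:,:,::-1])
g=viewer.grab_frame("scene"); cv2.imwrite("pics/s4.png",g["color"][:,:,::-1])
E
```

```text
t 4.43 pos [0.6028 0.0964 0.0829] q [-0.04  0.38  1.6   0.    1.16  1.27] F [0.2 0.  0.5] w 0.0408
[[-0.002, 0.256, -0.967], [0.001, -0.967, -0.256], [-1.0, -0.002, 0.002]]
```

View pics/w4.png

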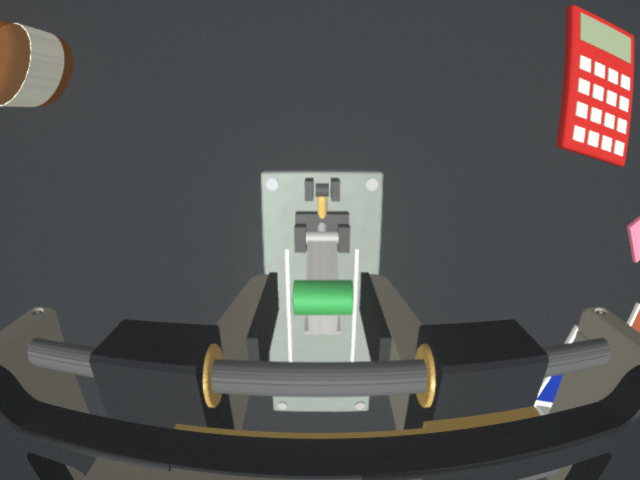

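The clip stays up with its handle at (323,297) in the wrist view and free of the fingers. I'll rise and head for the carrier.

Call:
apply_moves --motion '[{"hand":0,"dx":-0.9,"dy":0,"dz":0,"ax":0,"ay":0,"az":0},{"hand":0,"dx":-0.9,"dy":0,"dz":0,"ax":0,"ay":0,"az":0},{"hand":0,"dx":-0.9,"dy":0,"dz":0,"ax":0,"ay":0,"az":0},{"hand":0,"dx":-0.9,"dy":0,"dz":0,"ax":0,"ay":0,"az":0}]'

```text
clock: 4.87
position: [0.6077, 0.096, 0.1991]
tcp_rot: [2.095, 0.269, -2.07]
ft_force: [0.6, -0.6, 0.7]
width: 0.0462
```

```bash
python3 - <<'E'
from go import *
st()
print(need(seatpt(-.042,0,.15,-.05,np.array([.5685,-.2501,0])),down(-.05)[1]))
E
```

```text
t 4.87 pos [0.6077 0.096  0.1991] q [-0.04  0.26  1.51  0.    1.36  1.27] F [ 0.6 -0.6  0.7] w 0.0462
[[0.012, 0.256, -0.967], [0.0, -0.967, -0.256], [-1.0, 0.003, -0.012]]
(array([0.557, 2.597, 1.394]), array([ 0.393, -0.015, -0.002]))
```

Call:
apply_moves --motion '[{"hand":0,"dx":0,"dy":1,"dz":0.55,"ax":0.393,"ay":-0.01,"az":0},{"hand":0,"dx":0,"dy":1,"dz":0.55,"ax":0.393,"ay":-0.01,"az":0},{"hand":0,"dx":0,"dy":1,"dz":0.55,"ax":0.393,"ay":-0.01,"az":0},{"hand":0,"dx":0,"dy":1,"dz":0.55,"ax":0.393,"ay":-0.01,"az":0},{"hand":0,"dx":0,"dy":1,"dz":0.55,"ax":0.393,"ay":-0.01,"az":0}]'

```text
clock: 5.28
position: [0.5698, -0.0395, 0.1907]
tcp_rot: [-2.184, 0.06, 2.205]
ft_force: [0.0, -0.2, 0.6]
width: 0.0457
```

```bash
python3 - <<'E'
from go import *
st()
print(need(seatpt(-.042,0,.15,-.05,np.array([.5685,-.2501,0])),down(-.05)[1]))
E
```

```text
t 5.28 pos [ 0.5698 -0.0395  0.1907] q [-0.28  0.17  1.63 -0.    1.35  1.35] F [ 0.  -0.2  0.6] w 0.0457
[[-0.009, -0.054, -0.999], [-0.001, -0.999, 0.054], [-1.0, 0.001, 0.009]]
(array([0.499, 1.753, 0.261]), array([-0.005,  0.012, -0.001]))
```

Call:
apply_moves --motion '[{"hand":0,"dx":0.1,"dy":1,"dz":0.15,"ax":0,"ay":0.01,"az":0},{"hand":0,"dx":0.1,"dy":1,"dz":0.15,"ax":0,"ay":0.01,"az":0},{"hand":0,"dx":0.1,"dy":1,"dz":0.15,"ax":0,"ay":0.01,"az":0},{"hand":0,"dx":0.1,"dy":1,"dz":0.15,"ax":0,"ay":0.01,"az":0}]'

```text
clock: 5.62
position: [0.5454, -0.16, 0.1785]
tcp_rot: [-2.193, 0.062, 2.197]
ft_force: [-0.0, -0.3, 0.1]
width: 0.0461
```

Call:
apply_moves --motion '[{"hand":0,"dx":0.2,"dy":0.75,"dz":0.11,"ax":0,"ay":0,"az":0},{"hand":0,"dx":0.2,"dy":0.75,"dz":0.11,"ax":0,"ay":0,"az":0},{"hand":0,"dx":0.2,"dy":0.75,"dz":0.11,"ax":0,"ay":0,"az":0},{"hand":0,"dx":0.2,"dy":0.75,"dz":0.11,"ax":0,"ay":0,"az":0}]'

```text
clock: 5.95
position: [0.5284, -0.2458, 0.1543]
tcp_rot: [-2.192, 0.057, 2.197]
ft_force: [-0.5, -0.2, -0.4]
width: 0.0456
```

```bash
python3 - <<'E'
from go import *
from plant import viewer
s=st(); f=viewer.grab_frame("wrist"); cv2.imwrite("pics/w5.png",f["color"][:,:,::-1])
for b in blobs(f,(3,100,60),(14,255,240),200):
    r=cv2.minAreaRect(b); e=np.array([wcast(f,s,p,.006)[:2] for p in cv2.boxPoints(r)])
    print(r,np.round(e,4).tolist(),e.mean(0),np.hypot(*(e[1]-e[0])),np.hypot(*(e[2]-e[1])),[np.arctan2(*(e[(i+1)%4]-e[i])[::-1]) for i in (0,1)])
print(need(seatpt(-.042,0,.15,-.05,np.array([.5685,-.2501,0])),down(-.05)[1]))
E
```

```text
t 5.95 pos [ 0.5284 -0.2458  0.1543] q [-0.64  0.23  1.64 -0.    1.28  0.98] F [-0.5 -0.2 -0.4] w 0.0456
[[-0.002, -0.052, -0.999], [0.001, -0.999, 0.052], [-1.0, -0.001, 0.002]]
((323.068603515625, 163.0659942626953), (90.31021881103516, 35.43574905395508), 88.8982925415039) [[0.6205, -0.2384], [0.6196, -0.2683], [0.5415, -0.2663], [0.5425, -0.2354]] [ 0.58102522 -0.25209104] 0.02989062138907852 0.07815343378532284 [np.float64(-1.6018339248654587), np.float64(3.1160028989744086)]
(array([0.198, 0.032, 0.019]), array([-0.001,  0.001,  0.001]))
```

View pics/w5.png

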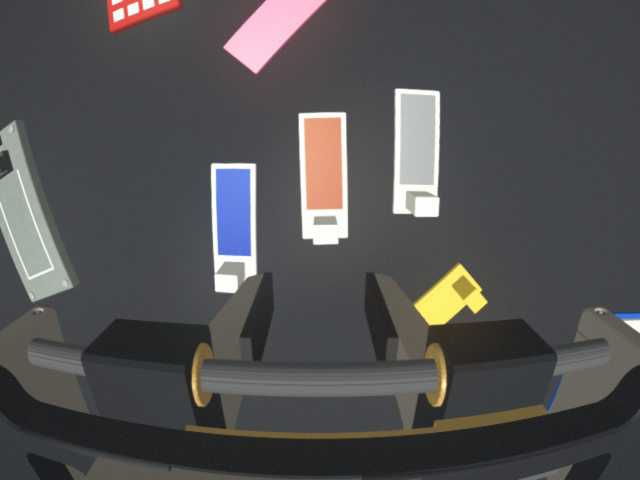

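```bash
python3 - <<'E'
from go import *
print(need(seatpt(-.042,0,.028,-.045,np.array([.5688,-.2513,0])),down(-.045)[1]))
E
```

```text
(array([1.215, 0.045, 0.015]), array([-0.008,  0.001,  0.001]))
```

Call:
apply_moves --motion '[{"hand":0,"dx":0.3,"dy":0.045,"dz":0.015,"ax":-0.008,"ay":0,"az":0},{"hand":0,"dx":0.6,"dy":0.045,"dz":0.015,"ax":-0.008,"ay":0,"az":0},{"hand":0,"dx":0.8,"dy":0.045,"dz":0.015,"ax":-0.008,"ay":0,"az":0},{"hand":0,"dx":0.9,"dy":0.045,"dz":0.015,"ax":-0.008,"ay":0,"az":0},{"hand":0,"dx":0.9,"dy":0.045,"dz":0.015,"ax":-0.008,"ay":0,"az":0}]'

```text
clock: 6.42
position: [0.5258, -0.2472, 0.0452]
tcp_rot: [-2.194, 0.043, 2.204]
ft_force: [-0.2, -0.6, -0.5]
width: 0.046
```

```bash
python3 - <<'E'
from go import *
from plant import viewer
s=st(); f=viewer.grab_frame("wrist"); cv2.imwrite("pics/w6.png",f["color"][:,:,::-1])
print(need(seatpt(-.042,0,.028,-.045,np.array([.5688,-.2513,0])),down(-.045)[1]))
E
```

```text
t 6.42 pos [ 0.5258 -0.2472  0.0452] q [-0.65  0.37  1.71 -0.    1.08  0.97] F [-0.2 -0.6 -0.5] w 0.046
[[-0.004, -0.042, -0.999], [0.003, -0.999, 0.042], [-1.0, -0.003, 0.005]]
(array([0.319, 0.006, 0.002]), array([0.004, 0.002, 0.   ]))
```

View pics/w6.png

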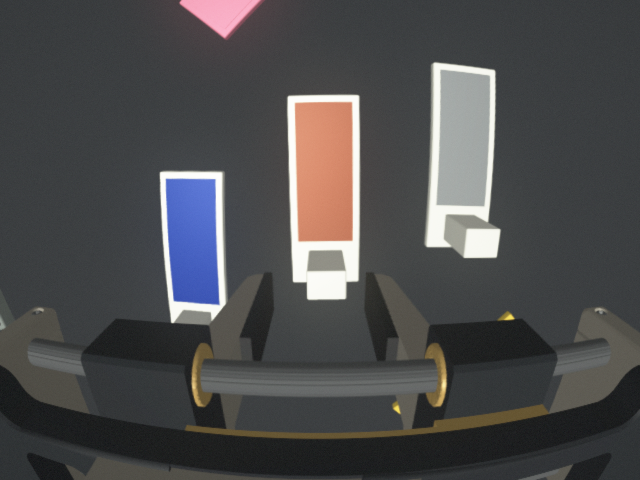

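Call:
apply_moves --motion '[{"hand":0,"dx":0.2,"dy":0.015,"dz":0,"ax":0.004,"ay":0,"az":0},{"hand":0,"dx":0.319,"dy":0.015,"dz":0,"ax":0.004,"ay":0,"az":0},{"hand":0,"dx":0.319,"dy":0.015,"dz":0,"ax":0.004,"ay":0,"az":0},{"hand":-1,"dx":0.319,"dy":0.015,"dz":0,"ax":0.004,"ay":0,"az":0},{"hand":-1,"dx":0.319,"dy":0.015,"dz":0,"ax":0.004,"ay":0,"az":0}]' --force 40

```text
clock: 6.88
position: [0.5287, -0.2533, 0.0123]
tcp_rot: [-2.203, 0.055, 2.196]
ft_force: [-0.1, 0.4, -0.3]
width: 0.0347
```

Call:
apply_moves --motion '[{"hand":-1,"dx":0,"dy":0,"dz":0,"ax":0,"ay":0,"az":0},{"hand":-1,"dx":0,"dy":0,"dz":0,"ax":0,"ay":0,"az":0},{"hand":-1,"dx":0,"dy":0,"dz":0,"ax":0,"ay":0,"az":0}]'

```text
clock: 7.13
position: [0.528, -0.253, 0.0114]
tcp_rot: [-2.201, 0.054, 2.196]
ft_force: [-1.0, 0.6, 6.5]
width: 0.0198
```

```bash
python3 - <<'E'
from go import *
from plant import viewer
s=st(); f=viewer.grab_frame("wrist"); cv2.imwrite("pics/w7.png",f["color"][:,:,::-1])
E
```

```text
t 7.13 pos [ 0.528  -0.253   0.0114] q [-0.65  0.42  1.71 -0.    1.01  0.97] F [-1.   0.6  6.5] w 0.0198
[[0.002, -0.047, -0.999], [-0.002, -0.999, 0.047], [-1.0, 0.002, -0.002]]
```

View pics/w7.png

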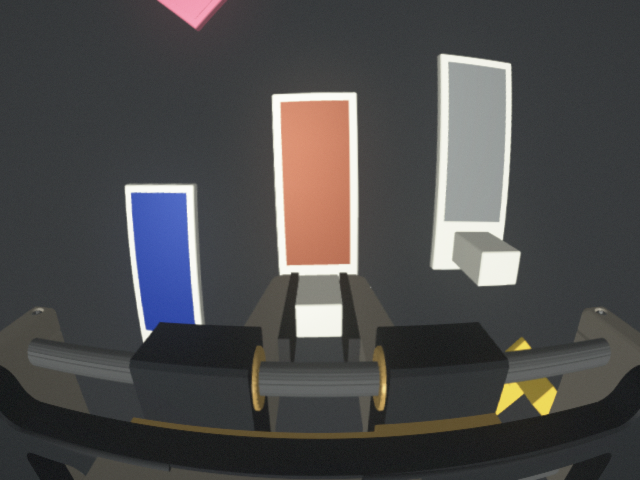

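Call:
apply_moves --motion '[{"hand":-1,"dx":-0.2,"dy":0,"dz":0,"ax":0,"ay":0,"az":0},{"hand":-1,"dx":-0.4,"dy":0,"dz":0,"ax":0,"ay":0,"az":0},{"hand":-1,"dx":-0.6,"dy":0,"dz":0,"ax":0,"ay":0,"az":0},{"hand":-1,"dx":-0.75,"dy":0,"dz":0,"ax":0,"ay":0,"az":0},{"hand":-1,"dx":-0.75,"dy":0,"dz":0,"ax":0,"ay":0,"az":0}]'

```text
clock: 7.6
position: [0.5294, -0.2544, 0.1044]
tcp_rot: [-2.208, 0.059, 2.193]
ft_force: [1.5, -1.2, -1.2]
width: 0.0197
```

```bash
python3 - <<'E'
from go import *
from plant import viewer
s=st(); f=viewer.grab_frame("wrist"); cv2.imwrite("pics/w8.png",f["color"][:,:,::-1])
print(need(seatpt(-.042-.08,0,.05+.030),down(YAW)[1]))
E
```

```text
t 7.6 pos [ 0.5294 -0.2544  0.1044] q [-0.65  0.29  1.67 -0.    1.17  0.97] F [ 1.5 -1.2 -1.2] w 0.0197
[[0.007, -0.047, -0.999], [-0.006, -0.999, 0.047], [-1.0, 0.006, -0.007]]
(array([ 0.2  , -2.485,  0.934]), array([-0.386, -0.004, -0.006]))
```

View pics/w8.png

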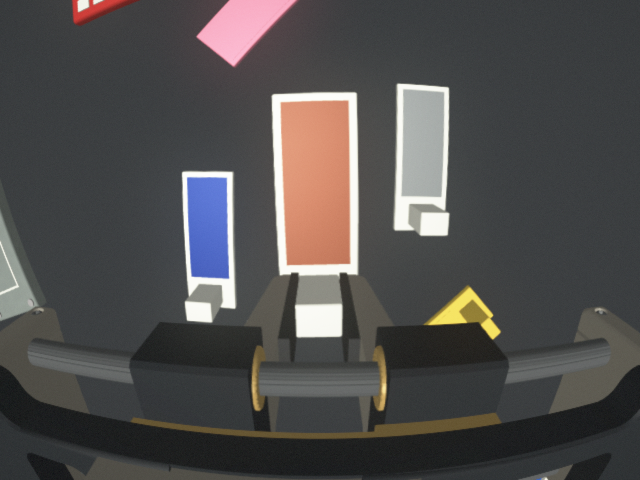

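Call:
apply_moves --motion '[{"hand":-1,"dx":0,"dy":-0.95,"dz":0.36,"ax":-0.386,"ay":0,"az":0},{"hand":-1,"dx":0,"dy":-0.95,"dz":0.36,"ax":-0.386,"ay":0,"az":0},{"hand":-1,"dx":0,"dy":-0.95,"dz":0.36,"ax":-0.386,"ay":0,"az":0},{"hand":-1,"dx":0,"dy":-0.95,"dz":0.36,"ax":-0.386,"ay":0,"az":0},{"hand":-1,"dx":0,"dy":-0.95,"dz":0.36,"ax":-0.386,"ay":0,"az":0}]'

```text
clock: 8.07
position: [0.4873, -0.1344, 0.0975]
tcp_rot: [2.081, 0.271, -2.088]
ft_force: [0.9, 0.5, -1.3]
width: 0.0198
```

```bash
python3 - <<'E'
from go import *
from plant import viewer
s=st()
print(need(seatpt(-.042-.08,0,.05+.030),down(YAW)[1]))
im=cv2.imread("pics/w8.png")[:,:,::-1].copy()
f=dict(color=im); f.update({k:v for k,v in viewer.grab_frame("wrist").items() if k!="color"})
s0=dict(position=np.zeros(3),tcp_rot=np.zeros(3))
def t(uv):  # tool frame, plane tool x=+.0054
    c,d=wray(f,s0,uv); return c+d*(.0054-c[0])/d[0]
for n,L in (("far edge",[(273,95),(357,93.5)]),("sheet",[(280,101),(350,99.5),(351,265),(285,266)])):
    e=np.array([t(p) for p in L]); print(n,np.round(e,4).tolist(),np.round(e.mean(0),4))
    if n=="sheet": d=(e[0]+e[1]-e[2]-e[3]); print("angle vs -z",np.arctan2(d[1],-d[2]))
E
```

```text
t 8.07 pos [ 0.4873 -0.1344  0.0975] q [-0.51  0.11  1.9  -0.    1.14  0.81] F [ 0.9  0.5 -1.3] w 0.0198
[[-0.003, 0.255, -0.967], [0.001, -0.967, -0.255], [-1.0, -0.001, 0.003]]
(array([ 0.179, -1.602,  0.066]), array([0.003, 0.004, 0.002]))
far edge [[0.0054, -0.0213, -0.0955], [0.0054, 0.0179, -0.0961]] [ 0.0054 -0.0017 -0.0958]
sheet [[0.0054, -0.018, -0.0925], [0.0054, 0.0146, -0.0931], [0.0054, 0.0162, -0.0123], [0.0054, -0.0169, -0.0118]] [ 0.0054 -0.001  -0.0524]
angle vs -z -0.016827652107543715
```

Call:
apply_moves --motion '[{"hand":-1,"dx":0.09,"dy":-0.8,"dz":0.033,"ax":0,"ay":0,"az":0},{"hand":-1,"dx":0.09,"dy":-0.8,"dz":0.033,"ax":0,"ay":0,"az":0},{"hand":-1,"dx":0.09,"dy":-0.8,"dz":0.033,"ax":0,"ay":0,"az":0},{"hand":-1,"dx":0.09,"dy":-0.8,"dz":0.033,"ax":0,"ay":0,"az":0}]'

```text
clock: 8.45
position: [0.4597, -0.043, 0.0874]
tcp_rot: [2.082, 0.27, -2.087]
ft_force: [-0.3, -0.7, -1.4]
width: 0.0199
```

Call:
apply_moves --motion '[{"hand":-1,"dx":0.09,"dy":-0.8,"dz":0.033,"ax":0,"ay":0,"az":0},{"hand":-1,"dx":0.09,"dy":-0.8,"dz":0.033,"ax":0,"ay":0,"az":0},{"hand":-1,"dx":0.09,"dy":-0.8,"dz":0.033,"ax":0,"ay":0,"az":0},{"hand":-1,"dx":0.09,"dy":-0.8,"dz":0.033,"ax":0,"ay":0,"az":0},{"hand":-1,"dx":0.09,"dy":-0.8,"dz":0.033,"ax":0,"ay":0,"az":0}]'

```text
clock: 8.87
position: [0.4341, 0.046, 0.0781]
tcp_rot: [2.085, 0.266, -2.083]
ft_force: [-0.3, -0.5, -0.9]
width: 0.0204
```

```bash
python3 - <<'E'
from go import *
from plant import viewer
s=st(); f=viewer.grab_frame("wrist"); cv2.imwrite("pics/w9.png",f["color"][:,:,::-1])
r=down(YAW+.015)[1]
print(need(seatpt(-.042-.07,-.001,.015+.030),r))
print(need(seatpt(-.041,-.001,.015+.030),r))
print(need(seatpt(-.041,-.001,.03),r))
E
```

```text
t 8.87 pos [0.4341 0.046  0.0781] q [-0.17 -0.05  2.1  -0.    1.09  1.14] F [-0.3 -0.5 -0.9] w 0.0204
[[0.001, 0.253, -0.967], [-0.002, -0.967, -0.253], [-1.0, 0.002, -0.001]]
(array([ 0.309, -0.033, -0.059]), array([-0.02 , -0.001, -0.003]))
(array([ 0.309, -0.033, -0.651]), array([-0.02 , -0.001, -0.003]))
(array([ 0.434, -0.034, -0.651]), array([-0.02 , -0.001, -0.003]))
```

View pics/w9.png

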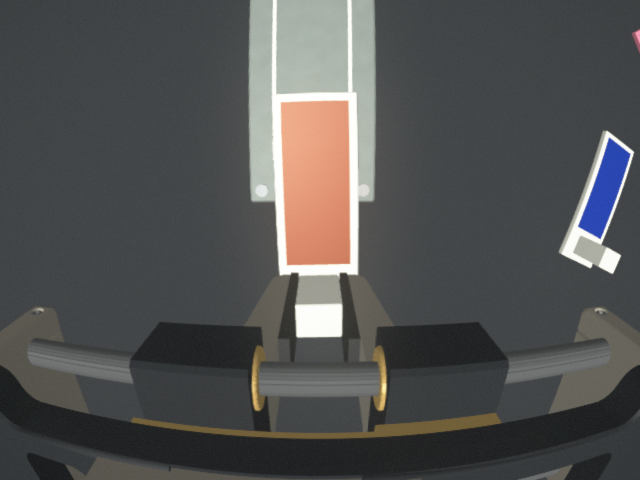

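The carrier is held, with the sheet centred at (318,182) and lined up with the outline arms at columns 274 and 350. Next I'll lower it to 15 mm above the stage and slide it in under the clip.

Call:
apply_moves --motion '[{"hand":-1,"dx":0.15,"dy":-0.033,"dz":-0.05,"ax":-0.02,"ay":0,"az":0},{"hand":-1,"dx":0.3,"dy":-0.033,"dz":-0.06,"ax":-0.02,"ay":0,"az":0},{"hand":-1,"dx":0.31,"dy":-0.033,"dz":-0.2,"ax":-0.02,"ay":0,"az":0},{"hand":-1,"dx":0.31,"dy":-0.033,"dz":-0.35,"ax":-0.02,"ay":0,"az":0},{"hand":-1,"dx":0.31,"dy":-0.033,"dz":-0.45,"ax":-0.02,"ay":0,"az":0}]'

```text
clock: 9.33
position: [0.4868, 0.0626, 0.0407]
tcp_rot: [2.078, 0.279, -2.075]
ft_force: [0.7, 0.8, -1.4]
width: 0.0197
```

Call:
apply_moves --motion '[{"hand":-1,"dx":0,"dy":0,"dz":-0.1,"ax":0,"ay":0,"az":0},{"hand":-1,"dx":0,"dy":0,"dz":-0.1,"ax":0,"ay":0,"az":0},{"hand":-1,"dx":0,"dy":0,"dz":-0.1,"ax":0,"ay":0,"az":0}]'

```text
clock: 9.58
position: [0.4968, 0.0662, 0.0408]
tcp_rot: [2.077, 0.28, -2.076]
ft_force: [-0.8, 0.7, -1.7]
width: 0.02
```

```bash
python3 - <<'E'
from go import *
from plant import viewer
s=st(); f=viewer.grab_frame("wrist"); cv2.imwrite("pics/w10.png",f["color"][:,:,::-1])
r=down(YAW+.015)[1]
print(need(seatpt(-.041,-.001,.03),r))
E
```

```text
t 9.58 pos [0.4968 0.0662 0.0408] q [-0.11  0.18  1.94 -0.    1.01  1.19] F [-0.8  0.7 -1.7] w 0.02
[[0.001, 0.267, -0.964], [-0.002, -0.964, -0.267], [-1.0, 0.002, -0.0]]
(array([ 0.119,  0.009, -0.111]), array([-0.001,  0.001, -0.002]))
```

View pics/w10.png

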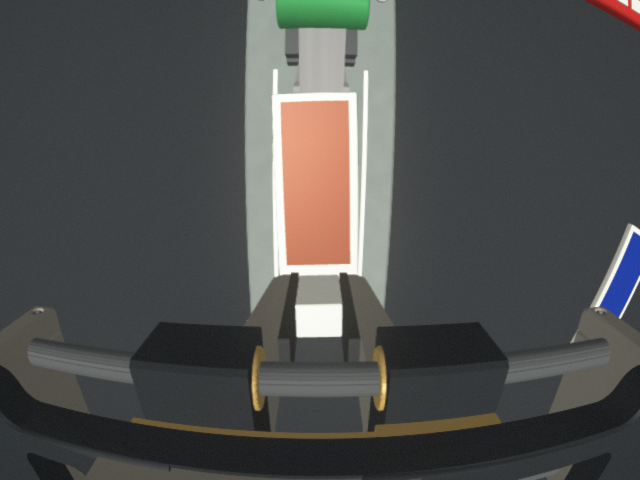

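Call:
apply_moves --motion '[{"hand":-1,"dx":0,"dy":0.018,"dz":-0.1,"ax":0,"ay":0,"az":0},{"hand":-1,"dx":0.06,"dy":0.018,"dz":-0.1,"ax":0,"ay":0,"az":0},{"hand":-1,"dx":0.1,"dy":0.018,"dz":-0.1,"ax":0,"ay":0,"az":0},{"hand":-1,"dx":0.1,"dy":0.018,"dz":-0.1,"ax":0,"ay":0,"az":0}]'

```text
clock: 9.97
position: [0.506, 0.0687, 0.027]
tcp_rot: [2.073, 0.283, -2.079]
ft_force: [-0.1, -0.1, -0.9]
width: 0.0199
```

```bash
python3 - <<'E'
from go import *
from plant import viewer
s=st(); f=viewer.grab_frame("wrist"); cv2.imwrite("pics/w11.png",f["color"][:,:,::-1])
r=down(YAW+.015)[1]
print(need(seatpt(-.041,-.001,.03),r))
E
```

```text
t 9.97 pos [0.506  0.0687 0.027 ] q [-0.1   0.23  1.92 -0.    0.99  1.2 ] F [-0.1 -0.1 -0.9] w 0.0199
[[-0.003, 0.268, -0.963], [-0.001, -0.963, -0.268], [-1.0, 0.0, 0.003]]
(array([ 0.01 ,  0.005, -0.024]), array([ 0.001,  0.004, -0.   ]))
```

View pics/w11.png

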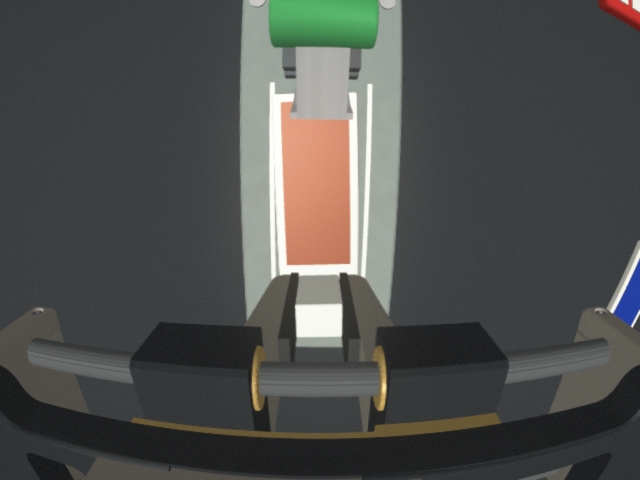

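Call:
apply_moves --motion '[{"hand":-1,"dx":0,"dy":0.006,"dz":-0.024,"ax":0.04,"ay":0.004,"az":0},{"hand":-1,"dx":0,"dy":0.006,"dz":-0.024,"ax":0.04,"ay":0.004,"az":0},{"hand":-1,"dx":0.012,"dy":0.006,"dz":-0.024,"ax":0.04,"ay":0.004,"az":0},{"hand":-1,"dx":0.012,"dy":0.006,"dz":-0.024,"ax":0.04,"ay":0.004,"az":0}]'

```text
clock: 10.35
position: [0.5103, 0.069, 0.0269]
tcp_rot: [2.096, 0.253, -2.091]
ft_force: [-0.4, -0.0, -0.3]
width: 0.0198
```

```bash
python3 - <<'E'
from go import *
from plant import viewer
s=st(); f=viewer.grab_frame("wrist"); cv2.imwrite("pics/w12.png",f["color"][:,:,::-1])
g=viewer.grab_frame("scene"); cv2.imwrite("pics/s12.png",cv2.resize(g["color"][170:300,350:490,::-1],None,fx=4,fy=4,interpolation=2))
E
```

```text
t 10.35 pos [0.5103 0.069  0.0269] q [-0.1   0.24  1.91 -0.    0.99  1.23] F [-0.4 -0.  -0.3] w 0.0198
[[0.002, 0.239, -0.971], [-0.0, -0.971, -0.239], [-1.0, 0.001, -0.002]]
```

View pics/w12.png

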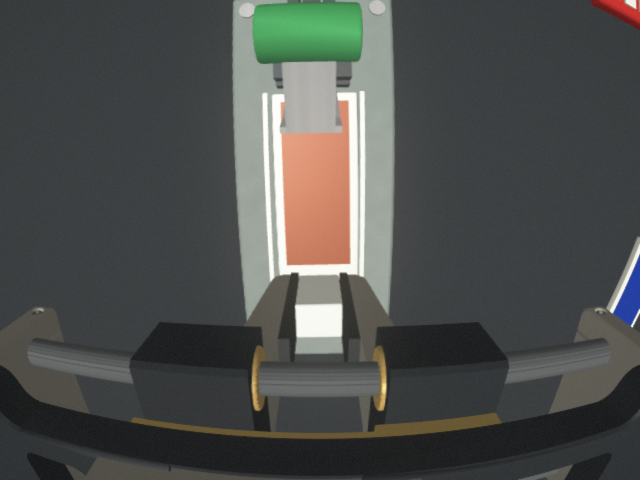

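View pics/s12.png

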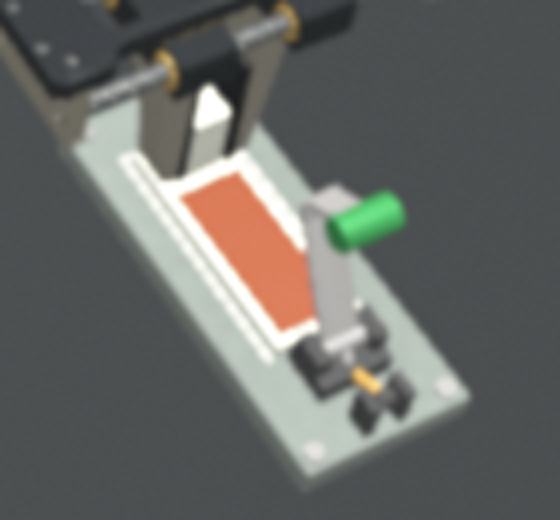

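The carrier (273–357) is centred between the outline arms (265–364) and its end lines up with the arm ends. I'll touch down and release.

Call:
apply_moves --motion '[{"hand":-1,"dx":0.006,"dy":0,"dz":0,"ax":0,"ay":0,"az":0},{"hand":-1,"dx":0.006,"dy":0,"dz":0,"ax":0,"ay":0,"az":0},{"hand":-0.3,"dx":0.006,"dy":0,"dz":0,"ax":0,"ay":0,"az":0},{"hand":-0.1,"dx":0.006,"dy":0,"dz":0,"ax":0,"ay":0,"az":0},{"hand":-0.1,"dx":0.006,"dy":0,"dz":0,"ax":0,"ay":0,"az":0}]'

```text
clock: 10.87
position: [0.511, 0.069, 0.0267]
tcp_rot: [2.097, 0.252, -2.09]
ft_force: [0.1, 0.7, -0.3]
width: 0.0372
```

Call:
apply_moves --motion '[{"hand":-0.1,"dx":-0.2,"dy":0,"dz":0,"ax":0,"ay":0,"az":0},{"hand":-0.1,"dx":-0.5,"dy":0,"dz":0,"ax":0,"ay":0,"az":0},{"hand":0,"dx":-0.8,"dy":0,"dz":0,"ax":0,"ay":0,"az":0},{"hand":0,"dx":-1,"dy":0,"dz":0,"ax":0,"ay":0,"az":0},{"hand":0,"dx":-1,"dy":0,"dz":0,"ax":0,"ay":0,"az":0}]'

```text
clock: 11.28
position: [0.5147, 0.0688, 0.153]
tcp_rot: [2.107, 0.249, -2.077]
ft_force: [0.9, -0.4, 0.9]
width: 0.0459
```

```bash
python3 - <<'E'
from go import *
from plant import viewer
s=st(); f=viewer.grab_frame("wrist"); cv2.imwrite("pics/w13.png",f["color"][:,:,::-1])
a0=np.arctan2(16,72); r=np.hypot(16,72); th=1.25
p=seatpt(.069-r*np.cos(a0+th)/1e3,0,.014+r*np.sin(a0+th)/1e3)
print(p,need(p,down(YAW)[1]),need(p+[0,0,.05],down(YAW)[1]))
for b in blobs(f,(50,120,40),(80,255,255),50):
    q=cv2.minAreaRect(b); print(q,wcast(f,s,q[0],p[2]))
E
```

```text
t 11.28 pos [0.5147 0.0688 0.153 ] q [-0.1   0.06  1.83 -0.    1.24  1.23] F [ 0.9 -0.4  0.9] w 0.0459
[[0.015, 0.238, -0.971], [-0.002, -0.971, -0.238], [-1.0, 0.005, -0.014]]
[0.60797693 0.09596767 0.10237205] (array([ 0.56 , -0.033, -0.817]), array([-0.02 , -0.012, -0.005])) (array([ 0.143, -0.031, -0.821]), array([-0.02 , -0.012, -0.005]))
((310.5, 99.5), (23.0, 43.0), 90.0) [0.6093919  0.09668883 0.10237205]
```

View pics/w13.png

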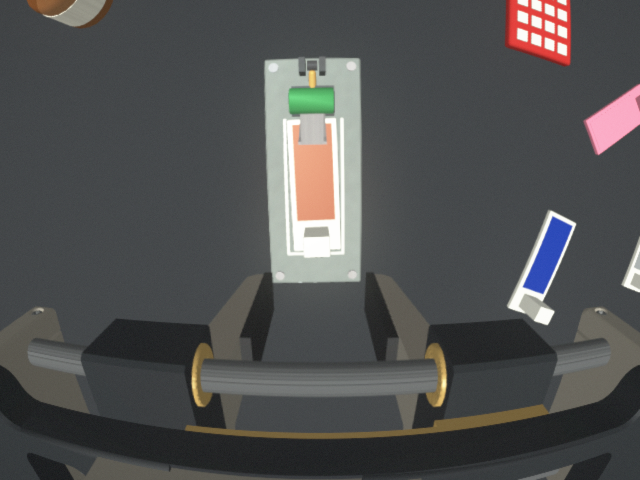

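The carrier lies inside the outline (285–343 by 118–253) and the clip is up. The handle measures (0.609, 0.097), as predicted. Next I'll pinch it and swing it down.

Call:
apply_moves --motion '[{"hand":0,"dx":0.1,"dy":-0.033,"dz":-0.3,"ax":-0.02,"ay":-0.01,"az":0},{"hand":0,"dx":0.1,"dy":-0.033,"dz":-0.6,"ax":-0.02,"ay":-0.01,"az":0},{"hand":0,"dx":0.1,"dy":-0.033,"dz":-0.82,"ax":-0.02,"ay":-0.01,"az":0},{"hand":0,"dx":0.1,"dy":-0.033,"dz":-0.82,"ax":-0.02,"ay":-0.01,"az":0},{"hand":0,"dx":0.1,"dy":-0.033,"dz":-0.82,"ax":-0.02,"ay":-0.01,"az":0}]'

```text
clock: 11.75
position: [0.6044, 0.0965, 0.1324]
tcp_rot: [2.075, 0.267, -2.093]
ft_force: [-0.3, 1.1, 0.1]
width: 0.0458
```

```bash
python3 - <<'E'
from go import *
from plant import viewer
s=st(); f=viewer.grab_frame("wrist"); cv2.imwrite("pics/w14.png",f["color"][:,:,::-1])
p=np.array([.6085,.0963,.1024])
print(need(p,down(YAW)[1]))
for b in blobs(f,(50,120,40),(80,255,255),50):
    q=cv2.minAreaRect(b); print(q,wcast(f,s,q[0],p[2]))
E
```

```text
t 11.75 pos [0.6044 0.0965 0.1324] q [-0.04  0.33  1.56 -0.    1.26  1.28] F [-0.3  1.1  0.1] w 0.0458
[[-0.008, 0.254, -0.967], [-0.002, -0.967, -0.254], [-1.0, 0.0, 0.009]]
(array([ 0.408,  0.011, -0.042]), array([ 0.   ,  0.011, -0.   ]))
((321.6315612792969, 257.61383056640625), (43.66130828857422, 11.762105941772461), 3.9909121990203857) [0.61245348 0.0969002  0.1024    ]
((321.5, 271.0), (8.0, 43.0), 90.0) [0.60458557 0.09489511 0.1024    ]
```

Call:
apply_moves --motion '[{"hand":0,"dx":0.2,"dy":0.011,"dz":-0.04,"ax":0,"ay":0.01,"az":0},{"hand":0,"dx":0.4,"dy":0.011,"dz":-0.04,"ax":0,"ay":0.01,"az":0},{"hand":0,"dx":0.4,"dy":0.011,"dz":-0.04,"ax":0,"ay":0.01,"az":0},{"hand":-1,"dx":0.4,"dy":0.011,"dz":-0.04,"ax":0,"ay":0.01,"az":0},{"hand":-1,"dx":0.4,"dy":0.011,"dz":-0.04,"ax":0,"ay":0.01,"az":0}]' --force 15

```text
clock: 12.22
position: [0.6097, 0.096, 0.0878]
tcp_rot: [2.089, 0.267, -2.081]
ft_force: [0.2, 0.8, 0.9]
width: 0.0346
```

Call:
apply_moves --motion '[{"hand":-1,"dx":0,"dy":0,"dz":0,"ax":0,"ay":0,"az":0},{"hand":-1,"dx":0,"dy":0,"dz":0,"ax":0,"ay":0,"az":0}]'

```text
clock: 12.38
position: [0.6107, 0.0965, 0.0887]
tcp_rot: [2.091, 0.268, -2.079]
ft_force: [-2.1, 2.2, 3.6]
width: 0.0256
```

```bash
python3 - <<'E'
from go import *
from plant import viewer
s=st(); f=viewer.grab_frame("wrist"); cv2.imwrite("pics/w15.png",f["color"][:,:,::-1])
a0=np.arctan2(16,72); r=np.hypot(16,72)
for th in (1.25,1.1,.95,.8,.65,.5,.35,.2,.1):
    p=seatpt(.069-r*np.cos(a0+th)/1e3,0,.014+r*np.sin(a0+th)/1e3)
    d=need(p,down(YAW)[1])[0]
    if th==1.25: d0=d
    print(th,d,np.round(d-d0,3))
E
```

```text
t 12.38 pos [0.6107 0.0965 0.0887] q [-0.04  0.38  1.58  0.    1.17  1.28] F [-2.1  2.2  3.6] w 0.0256
[[0.006, 0.253, -0.967], [0.0, -0.967, -0.253], [-1.0, 0.001, -0.005]]
1.25 [ 0.041 -0.001  0.023] [0. 0. 0.]
1.1 [ 0.057 -0.001  0.114] [0.016 0.    0.091]
0.95 [ 0.086 -0.001  0.201] [0.045 0.    0.178]
0.8 [ 0.128 -0.001  0.283] [0.087 0.    0.26 ]
0.65 [ 0.182 -0.001  0.358] [0.141 0.    0.335]
0.5 [ 0.246 -0.001  0.424] [0.205 0.    0.401]
0.35 [ 0.319 -0.001  0.48 ] [0.278 0.    0.457]
0.2 [ 0.4   -0.001  0.524] [0.359 0.    0.501]
0.1 [ 0.457 -0.001  0.546] [0.416 0.    0.523]
```

View pics/w15.png

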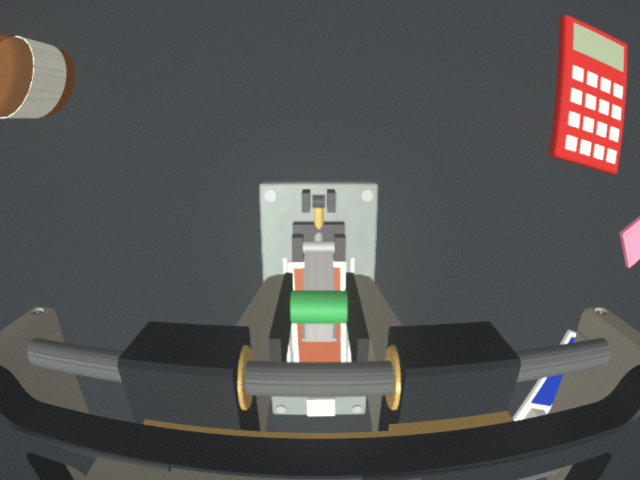

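Call:
apply_moves --motion '[{"hand":-1,"dx":0.016,"dy":0,"dz":0.091,"ax":0,"ay":0,"az":0},{"hand":-1,"dx":0.045,"dy":0,"dz":0.178,"ax":0,"ay":0,"az":0},{"hand":-1,"dx":0.087,"dy":0,"dz":0.26,"ax":0,"ay":0,"az":0},{"hand":-1,"dx":0.141,"dy":0,"dz":0.335,"ax":0,"ay":0,"az":0},{"hand":-1,"dx":0.205,"dy":0,"dz":0.401,"ax":0,"ay":0,"az":0}]'

```text
clock: 12.85
position: [0.5644, 0.0844, 0.0639]
tcp_rot: [2.092, 0.268, -2.077]
ft_force: [0.1, 3.2, 2.5]
width: 0.0258
```

Call:
apply_moves --motion '[{"hand":-1,"dx":0.073,"dy":0,"dz":0.056,"ax":0,"ay":0,"az":0},{"hand":-1,"dx":0.154,"dy":0,"dz":0.1,"ax":0,"ay":0,"az":0},{"hand":-1,"dx":0.2,"dy":0,"dz":0.12,"ax":0,"ay":0,"az":0},{"hand":-1,"dx":0.205,"dy":0,"dz":0.122,"ax":0,"ay":0,"az":0},{"hand":-1,"dx":0.205,"dy":0,"dz":0.122,"ax":0,"ay":0,"az":0}]'

```text
clock: 13.27
position: [0.5487, 0.0803, 0.0366]
tcp_rot: [2.086, 0.268, -2.083]
ft_force: [-0.4, 3.3, -1.3]
width: 0.0255
```

```bash
python3 - <<'E'
from go import *
from plant import viewer
s=st(); f=viewer.grab_frame("wrist"); cv2.imwrite("pics/w16.png",f["color"][:,:,::-1])
E
```

```text
t 13.27 pos [0.5487 0.0803 0.0366] q [-0.07  0.31  1.79 -0.    1.03  1.24] F [-0.4  3.3 -1.3] w 0.0255
[[0.001, 0.253, -0.967], [-0.0, -0.967, -0.253], [-1.0, 0.001, -0.001]]
```

View pics/w16.png

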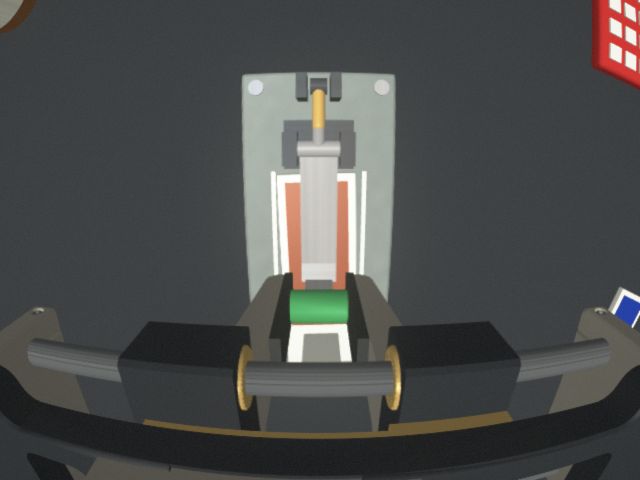

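The leaf is down on the carrier. I'll release, rise clear and check.

Call:
apply_moves --motion '[{"hand":-0.3,"dx":0,"dy":0,"dz":0,"ax":0,"ay":0,"az":0},{"hand":-0.1,"dx":0,"dy":0,"dz":0,"ax":0,"ay":0,"az":0},{"hand":-0.1,"dx":0,"dy":0,"dz":0,"ax":0,"ay":0,"az":0}]'

```text
clock: 13.57
position: [0.5499, 0.0799, 0.0378]
tcp_rot: [2.088, 0.267, -2.08]
ft_force: [0.3, -0.1, -0.4]
width: 0.041
```

Call:
apply_moves --motion '[{"hand":-0.1,"dx":-0.2,"dy":0,"dz":0,"ax":0,"ay":0,"az":0},{"hand":-0.1,"dx":-0.5,"dy":0,"dz":0,"ax":0,"ay":0,"az":0},{"hand":0,"dx":-0.8,"dy":0,"dz":0,"ax":0,"ay":0,"az":0},{"hand":0,"dx":-1,"dy":0,"dz":0,"ax":0,"ay":0,"az":0},{"hand":0,"dx":-1,"dy":0,"dz":0,"ax":0,"ay":0,"az":0}]'

```text
clock: 13.98
position: [0.5533, 0.0799, 0.1645]
tcp_rot: [2.099, 0.264, -2.067]
ft_force: [0.7, -0.9, 2.2]
width: 0.0459
```

```bash
python3 - <<'E'
from go import *
from plant import viewer
s=st(); f=viewer.grab_frame("wrist"); cv2.imwrite("pics/w17.png",f["color"][:,:,::-1])
g=viewer.grab_frame("scene"); cv2.imwrite("pics/s17.png",cv2.resize(g["color"][170:300,350:490,::-1],None,fx=4,fy=4,interpolation=2))
for th in (0,.09,.2):
    a=np.arctan2(16,72)+th;r=.07376; print(th,"knob z",.029+r*np.sin(a))
for b in blobs(f,(50,120,40),(80,255,255),50):
    q=cv2.minAreaRect(b); print(q,wcast(f,s,q[0],.052), "expect",seatpt(.069-.07376*np.cos(.309),0,0)[:2])
E
```

```text
t 13.98 pos [0.5533 0.0799 0.1645] q [-0.07  0.15  1.71 -0.    1.27  1.24] F [ 0.7 -0.9  2.2] w 0.0459
[[0.015, 0.253, -0.967], [-0.002, -0.967, -0.253], [-1.0, 0.005, -0.015]]
0 knob z 0.04500079056870408
0.09 knob z 0.05140760638776691
0.2 knob z 0.058986738650567874
```

View pics/w17.png

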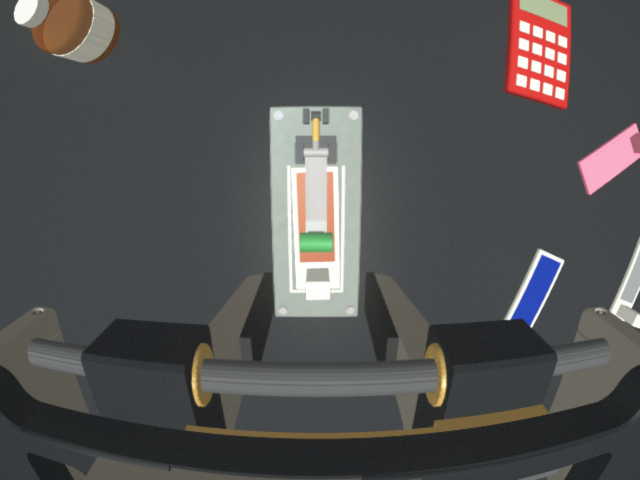

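View pics/s17.png

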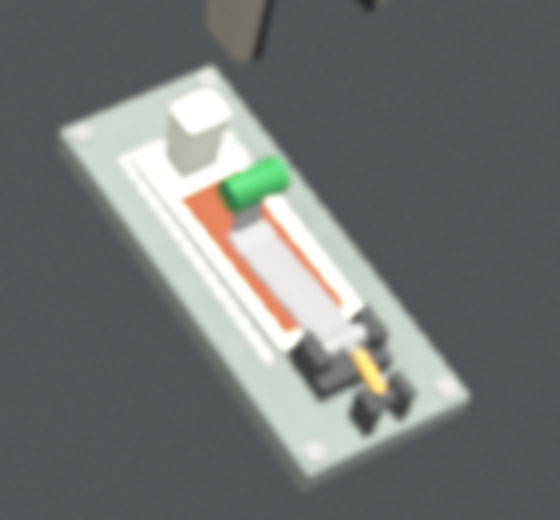

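The carrier is inside the outline (291–343 by 166–292) with the clip's leaf lying on it. The green mask returned nothing in this frame, so I'll do one numeric check by other means before handing in.

```bash
python3 - <<'E'
from go import *
from plant import viewer, manip
s=telemetry.read_state(); f=viewer.grab_frame("wrist"); g=viewer.grab_frame("scene")
P=[(291.5,291),(339,291),(338,167),(292.5,167)]  # carrier corners in wrist view, plane .021
e=np.array([wcast(f,s,p,.021)[:2] for p in P]); d=e[2]+e[3]-e[0]-e[1]
print("carrier centre",e.mean(0),"yaw",np.arctan2(d[1],d[0]),"size",np.hypot(*d)/2,np.hypot(*(e[1]-e[0])),"seat",SEAT,YAW)
h=cv2.cvtColor(g["color"],cv2.COLOR_RGB2HSV); m=cv2.inRange(h,(45,90,30),(90,255,255)); v,u=np.nonzero(m)
z=[deproj(g,(a,b)) for a,b in zip(u,v)]; z=np.array(z); print(len(z),"knob top z (expect ~.059)",np.percentile(z[:,2],90),"mean",z.mean(0))
print(np.abs(s["joint_velocities"]).max(), s["clock"])
manip.hand_in()
E
```

```text
carrier centre [0.54599196 0.08175272] yaw 0.25351586927391473 size 0.11014451395544979 0.04273859352101776 seat [0.5485 0.0804 0.015 ] 0.256
128 knob top z (expect ~.059) 0.05937315623509727 mean [0.55154592 0.07883784 0.05628995]
0.04989715232497546 14.0833
the job is handed in; nothing more can be done
```

The job is done and handed in at about 14.1 s of robot time. I pinched the green handle and swung the clip up, where it stayed by itself. Then I slid the copper carrier flat under it into the outline, with its grip at the open end. Finally I swung the clip down onto the carrier, let go and lifted clear.

Last checks before hand-in:
- **Carrier position:** the centre is about 3 mm from the measured seat (limit 15 mm), and its yaw is 0.254 against 0.256 rad for the seat. Its measured size of 110 x 43 mm compares with the true 110 x 40 mm.
- **Clip:** the handle's top is at z = 0.0594 m. I expected about 0.059 m for a clip shut on a carrier (about 0.09 rad).
- **Robot:** the gripper is open and about 0.15 m above the stage, touching nothing.

One check failed: the green-handle mask on the last wrist picture found nothing. I measured the handle from the scene camera's depth instead.

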